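Slide the top panel off the stack into the carving board's corner

ROBOT

A 7-joint arm with a two-finger parallel gripper is mounted at the origin on the work surface. World frame = base frame: x ahead of the robot, y to its left, z up, the work surface at z = 0. Lengths are in m, angles in rad, forces in N, time in s.
With the tool pointing down it reaches from about 0.425 to 0.925 m from the base axis. Payload 6.8 kg.
Tool frame: the origin (TCP) lies midway between the tips of the shut fingers; the grasp point (between the pads) lies 19 mm behind it; z points along the fingers, y is the direction in which the jaws open and shut (so a half turn about z gives the same grasp; the last joint's range is limited). The gripper opens to 88 mm and grips with 3 to 60 N. Pads are 20 mm wide; open, the fingers measure 115 mm over their backs; the gripper's body (75 mm by 178 mm) begins 61 mm behind the grasp point.
Start: joints at [1.028, 0.477, 0.022, 1.555, -0.011, 1.109, -0.083], TCP at [0.284, -0.612, 0.223] pointing down, gripper open.
Joint ranges: [-2.96, 2.96], [-0.34, 2.1], [-1.41, 1.46], [0.24, 2.44], [-1.37, 4.51], [0.17, 1.92], [-2.96, 2.96]. Speed limits (rad/s): [2.39, 2.39, 3.14, 3.14, 3.14, 3.14, 3.14].

INTERFACE

Orientations are given as a rotation vector (axis times angle).
In Python, from rig import * gives the robot as it stands. Calls block until the motion is done:
- reach(position, orientation): joint-space move of the TCP to a pose.
- move_linear(position, ori=None, v=0.15, f_stop=None): straight line of the TCP; ori=None keeps the orientation; v is the mean speed in m/s. With f_stop (N) it stops when the force on the tool has changed by that much, and returns True; else False.
- move_j(angles): joint-space move.
- release() and close(): open the fingers fully, or close them until they stop; the grip force is fixed at half the most.
- wait(seconds).
- inverse_kinematics(position, orientation): joint angles nearest the present ones, or None.
- sense(): the state.
- camera(name): name is "side" or "top"; returns a dict with "image" (400x640x3 uint8, red, green, blue), "fx", "fy", "cx", "cy" (pixels), "R" (3x3) and "t" (3): a world point X has camera coordinates R X + t. Camera axes: x right, y down, z forward; pixel columns grow to the right and rows downward; lengths in m; the calibration is good to about 2 mm. A picture is of the moment at which its call begins. There is no depth.
A pose or a line that the arm cannot do raises IKError and nothing moves.
- hand_in(): hands the job in, once; it reports no verdict.
The state is a dict: "time_s": time; "q": joint angles; "joint_velocities": joint speeds; "joint_efforts": joint torques, N m; "tool_pos": TCP position; "ee_rot": TCP orientation; "ft_force": force on the tool from outside, world axes, zero at the start; "wrist_torque": the same for the moment, N m; "grip_width": finger opening in m.
Only numpy, scipy, OpenCV 4.12 (cv2) and the standard library are available. Lean on these libraries where they do the work, as an engineer would, in place of code of your own. Each camera call takes 0.05 s, during which the arm holds its last target. There are 200 camera calls.

TASK

Slide the top blank sideways off the stack in the tray and onto the carving board, keeping it flat and leaving the two blanks beneath as they lie, and seat it in the corner of the board, tight against both the end fence and the side fence. Work gently, bearing on it only as hard as it takes to make it slide, and leave the tools, cup and carving around the work alone.

Things in the scene. Friction and masses are not known exactly. Their poses are not given: they have to be found in the camera images.
- board: Carving board of pale wood, fixed. 270 mm along its x, 220 mm along its y, on two battens: working face 44 mm above the table. Origin: centre of its footprint at table height; z up. Two fences, 20 mm wide, stand 12 mm proud of the face, one along the -y edge, one along the +x edge, meeting in that corner; the -x and +y edges are open, and the tray stands off the +y edge.
- end_fence (a point): Foot of the inner face of the END fence, which runs along the board's x at its -y edge: in the board's frame at (0, -90, 44) mm, the inner face looking to +y; the fence's top is 12 mm higher.
- side_fence (a point): Foot of the inner face of the SIDE fence, which runs along the board's y at its +x edge: in the board's frame at (115, 0, 44) mm, the inner face looking to -x; the fence's top is 12 mm higher.
- seat (a point): Where the centre (half-way up) of the blank is when it is seated: in the board's frame at (25, -27.5, 54) mm; axes as the board's.
- tray: Plywood stock tray, fixed, 208 mm along its x, 143 along its y. Origin: on the table under the middle of the stack; z up. Floor 6 mm. 8 mm walls: back (inner face y = +68.5 mm) 72 mm above the table; sides (inner faces x = -96, +96) 72 mm high for y > 20, cut down to 20 mm before that. The -y side is open to the board, 2 to 18 mm away. Axes within 0.03 rad of the board's.
- top: Top blank: planed hardwood, 180 mm along its x, 125 along its y, 20 thick, about 0.36 kg. Origin: centre of its underside; z up. In the stack its face is 66 mm and its underside 46 mm above the table, 2 mm higher than the board's face. Its +y edge is 1 to 11 mm from the tray's back wall, too near for a fingertip, so at first only its face can be reached.
- top_mid (a point): Centre of the top blank, half-way up (10 mm below its face); axes as the blank's. Wood slides on wood at a friction of about 0.38, a fingertip holds a little better: bearing on the face with 10 to 14 N draws the blank along, less than about 7 N may slip. A touch or push of over 25 N, even for an instant, marks it: touch down at 5 mm/s or so. Pushing it home takes 5 to 10 N.
- middle: Second blank, under the top one, same size, loose; origin: centre of its underside.
- middle_corner (a point): The (+x, +y) corner of the second blank, half-way up.
- lower: Lowest blank, same size, loose; origin: centre of its underside.
- lower_corner (a point): The (+x, +y) corner of the lowest blank, half-way up.
- mallet: Bystander: round wooden carver's mallet standing on its head, 88 mm wide, 218 mm high. Origin: centre of its underside.
- cup: Bystander: brown lidded clay cup, 76 mm wide, 98 mm high. One of mallet and cup stands beyond the end fence, the other beyond the side fence. Origin: centre of its underside.
- gouge: Bystander: gouge lying on the table on the -x side of the board, 235 mm long, 28 mm thick; it points along its x. Origin: on the table, 100 mm from the butt of the handle.
- carving: Bystander: pale half-finished carved bird head standing on its neck, 139 mm high, 112 mm wide with a curled crest, behind the tray's back wall (+y). Origin: centre of its underside.
Things that resemble listed ones, but are neither listed nor needed, are in the scene too. What is shaped like the top but yellow is not meant.

How it is judged:
At the end, for the whole second after the job is handed in: The top blank lies flat and still on the carving board, its centre within 2 mm of the seat along each of the board's axes (so against both fences) and square to the board within 0.02 rad; the middle and lower blanks are within 5 mm of where they lay (centres and corners) (x of top_mid in the frame of seat between -0.002 and 0.002 m and y of top_mid in the frame of seat between -0.002 and 0.002 m and z of top_mid in the frame of seat between -0.002 and 0.002 m and angle between the x axis of top and the x axis of board, either way round below 0.02 rad and angle between top's own z axis and vertical below 0.02 rad and linear speed of top below 0.005 m/s and angular speed of top below 0.05 rad/s and distance of each of middle, middle_corner, lower, lower_corner from where it was at the start of the episode below 0.005 m); the robot touches nothing.
It fails at once if the fingers bear on the top blank with more than 25 N (contact force between the fingers and top above 25 N).
It fails at once if the top blank is driven against the board or its fences with more than 25 N (contact force between top and board above 25 N).
It fails at once if the top blank is lifted or tipped instead of slid: its centre more than 8 mm above its height in the stack, or its face more than 0.15 rad from level (z of top_mid in the frame of seat above 0.01 m or angle between top's own z axis and vertical above 0.15 rad).
It fails at once if the middle or lower blank is moved by more than 5 mm (centre or corner) (distance of any of middle, middle_corner, lower, lower_corner from where it was at the start of the episode above 0.005 m).
It fails at once if mallet, cup, gouge or carving is moved by more than 10 mm (distance of any of mallet, cup, gouge, carving from where it was at the start of the episode above 0.01 m).
It also fails if it takes over 70 s, if anything falls off the work surface, if the arm or the gripper's body presses on something with over 40 N, if the wrist force passes 120 N, or if a joint passes its speed limit or range.

## Working session

There is one attempt and no reset: what is moved stays moved. The work goes in short steps, each a Python script; the robot and the scene stay as the last script left them, time stands still between calls to the robot, and variables do not carry over. Pictures are saved under pics/ and viewed, about 8 in all and at most 12, crops included, and the job is handed in when it is done.

```bash
mkdir -p pics; ls; python3 - <<'E'
from rig import *
import cv2
for n in("top","side"):
    c=camera(n); cv2.imwrite(f"pics/{n}0.png",c["image"][:,:,::-1]); print(n,c["fx"],c["fy"],c["cx"],c["cy"],c["R"],c["t"])
s=sense();print(s["time_s"],s["ft_force"],s["ee_rot"],s["grip_width"])
E
```

```text
pics
top 420.3808994782819 420.3808994782819 317.4167848455301 199.0200500768382 [[-0.02861566 -0.99954854 -0.00915755]
 [-0.98203936  0.02982126 -0.18630454]
 [ 0.18649352  0.00366185 -0.98244937]] [0.03168085 0.56797516 1.05840669]
side 360.8967900294712 360.8967900294712 313.7628138758348 203.11641975216534 [[ 0.9975749  -0.06931987 -0.00625161]
 [-0.05346578 -0.70570613 -0.70648444]
 [ 0.0445616   0.70510539 -0.70770096]] [-0.54934845  0.09300385  1.00496109]
0.1 [-0.2054136   0.86900389 -0.73619827] [-3.06614772e+00 -6.77241779e-01  7.26285615e-04] 0.08778040240501082
```

View pics/top0.png

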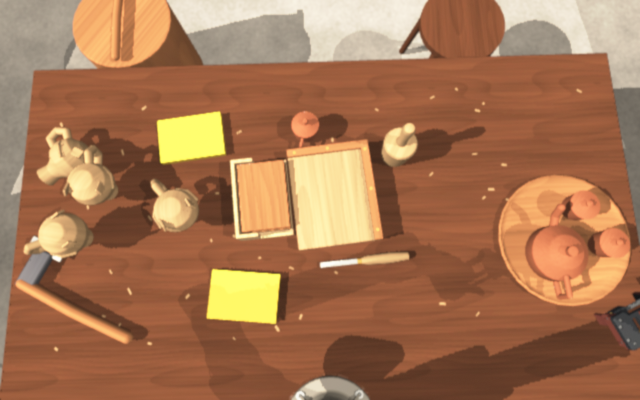

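View pics/side0.png

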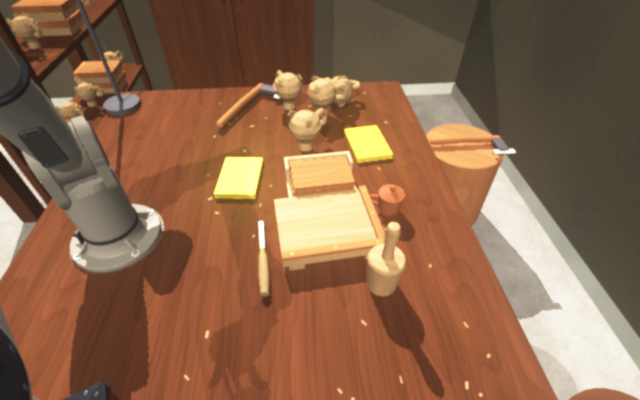

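The top-view picture shows the brown blank in the tray at (265,197). The two look-alikes are the yellow slabs at (192,137) and (244,297), which I reject by colour. The board is at (337,195), with its side fence along the top edge (row ~150) and its end fence on the right (col ~375). The mallet is at (400,145), the cup at (305,125), the gouge at (365,260) and the carving at (176,208). Next I'll crop in close.

```bash
python3 - <<'E'
import cv2
a=cv2.imread("pics/top0.png")[135:255,225:390]; cv2.imwrite("pics/topc.png",cv2.resize(a,None,fx=4.8,fy=4.8,interpolation=cv2.INTER_CUBIC))
a=cv2.imread("pics/side0.png")[140:275,265:395]; cv2.imwrite("pics/sidec.png",cv2.resize(a,None,fx=4.4,fy=4.4,interpolation=cv2.INTER_CUBIC))
E
```

```text
(no output)
```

View pics/topc.png

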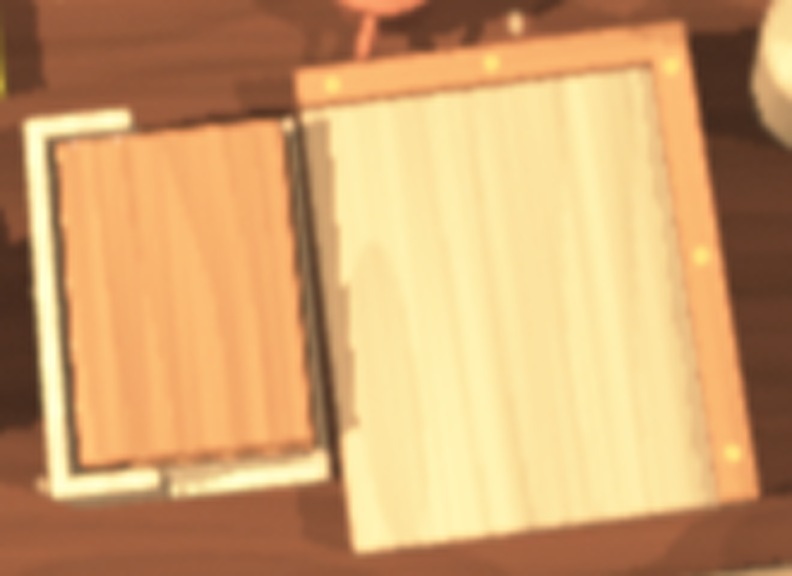

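View pics/sidec.png

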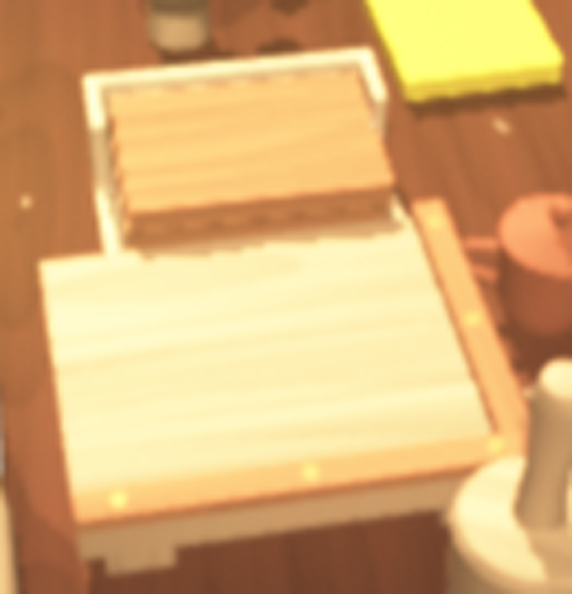

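The crop confirms the choice: it is the orange-brown blank in the walled tray. Its face corners in the top crop are at (282,122), (315,445), (80,465) and (55,143). In the side crop they are at (393,188), (132,213), (107,92) and (360,68). The board corners are clear too, so I'll fit both poses.

```bash
cat > h.py <<'E'
from rig import *
import numpy as np, cv2
from scipy.optimize import least_squares
from scipy.spatial.transform import Rotation as Ro
def toW(p,P): # pose (x,y,yaw), local pts
    c,s=np.cos(p[2]),np.sin(p[2]); P=np.atleast_2d(P)
    return np.c_[p[0]+c*P[:,0]-s*P[:,1],p[1]+s*P[:,0]+c*P[:,1],P[:,2]]
def proj(c,X):
    Y=X@np.array(c["R"]).T+np.array(c["t"]); return np.c_[c["fx"]*Y[:,0]/Y[:,2]+c["cx"],c["fy"]*Y[:,1]/Y[:,2]+c["cy"]]
def fit(obs,p0): # obs: list of (cam, local pts(mm), pixels)
    f=lambda p:np.concatenate([(proj(c,toW(p,np.array(P)/1e3))-u).ravel() for c,P,u in obs])
    r=least_squares(f,p0,loss='soft_l1'); return r.x,f(r.x).reshape(-1,2)
def unc(U,k,o): return (np.array(U,float)+.5)/k-.5+np.array(o)
E
python3 - <<'E'
from h import *
T=camera("top");S=camera("side")
t=lambda U:unc(U,4.8,(225,135)); s=lambda U:unc(U,4.4,(265,140))
bt=([[135,-110,56],[135,110,56],[-135,-110,56],[-135,110,44],[115,-90,56]],t([[685,22],[297,70],[758,495],[357,552],[650,66]]))
bs=([[-135,-110,56],[-135,110,44],[135,-110,56],[135,110,56]],s([[80,525],[40,262],[527,447],[442,200]]))
k=[[90,-62.5,66],[-90,-62.5,66],[-90,62.5,66],[90,62.5,66]]
kt=(k,t([[282,122],[315,445],[80,465],[55,143]])); ks=(k,s([[393,188],[132,213],[107,92],[360,68]]))
np.set_printoptions(precision=4,suppress=True)
for n,a,b in(("board",bt,bs),("top",kt,ks)):
    for o in([(T,)+a],[(S,)+b],[(T,)+a,(S,)+b]):
        p,r=fit(o,[.6,0,0]); print(n,p,r.round(1).tolist())
mal=None
st=sense();print(st["q"])
E
```

```text
board [ 0.5833 -0.0281  0.1009] [[-0.4, 0.1], [-0.1, 0.4], [0.2, 0.4], [-0.3, -0.1], [0.7, -1.1]]
board [ 0.5859 -0.0249  0.111 ] [[-0.4, -0.9], [-0.1, 0.3], [4.0, 0.8], [-0.7, -0.4]]
board [ 0.584  -0.0274  0.1019] [[-0.7, -0.1], [-0.4, 0.2], [-0.1, 0.1], [-0.5, -0.3], [0.4, -1.3], [-1.6, -0.4], [-0.5, 0.6], [3.3, 2.0], [-0.8, 0.4]]
top [0.5806 0.158  0.0756] [[0.0, -0.1], [-0.7, -0.6], [0.1, 0.3], [0.5, 0.3]]
top [0.5845 0.1599 0.0721] [[0.7, -0.7], [-0.9, -0.3], [0.7, 0.5], [-0.5, 0.7]]
top [0.582  0.1584 0.0746] [[-0.1, -0.6], [-0.9, -1.1], [-0.1, -0.2], [0.4, -0.2], [-0.1, -0.4], [-1.7, 0.1], [-0.1, 0.9], [-1.3, 1.0]]
[ 1.0279  0.4775  0.0224  1.556  -0.0115  1.1093 -0.0831]
```

Board ≈ (0.584, −0.0275, yaw 0.101) and top blank ≈ (0.582, 0.158, yaw 0.075). 

1. Press on the face with shut fingers and drag about 55 mm in board −y, so the rear edge comes free of the back wall.
2. Push the rear edge with two open fingertips to the end fence.
3. Push the −x edge to the side fence.

Moving now.

```bash
cat >> h.py <<'E'
B=np.array([.584,-.0275,.101])
def W(x,y,z): return toW(B,np.array([[x,y,z]])/1e3)[0]   # board mm -> world
def down(yaw):  # tool y (jaw) along world yaw
    c,s=np.cos(yaw),np.sin(yaw); return Ro.from_matrix(np.c_[[-s,c,0],[c,s,0],[0,0,-1]]).as_rotvec()
def best(p,yaw):
    o=[(down(y),inverse_kinematics(p,down(y))) for y in(yaw,yaw+np.pi)]
    o=[x for x in o if x[1] is not None]; q=np.array(sense()["q"])
    return min(o,key=lambda x:abs(np.array(x[1])-q).max())
def F(): return np.array(sense()["ft_force"])
E
python3 - <<'E'
from h import *
np.set_printoptions(precision=4,suppress=True)
T=camera("top");R=np.array(T["R"]);C=-R.T@T["t"]
for n,u,z in(("mallet",(404,130),.218),("cup",(305,122),.09),("carving",(180,207),.12),("gouge",(365,260),.02)):
    d=R.T@[(u[0]-T["cx"])/T["fx"],(u[1]-T["cy"])/T["fy"],1]; print(n,C+d*(z-C[2])/d[2])
p0=np.array(sense()["tool_pos"])
move_linear(p0+[0,0,.11],v=.2)
p=np.array([.582,.158,.0]);ori,q=best(p+[0,0,.3],B[2]);print(q)
reach(p+[0,0,.3],ori);close()
move_linear(p+[0,0,.085],v=.2);wait(.3)
f0=np.mean([F() for _ in range(3)],0);print("f0",f0,sense()["time_s"])
print(move_linear(p+[0,0,.06],v=.005,f_stop=6));s=sense();print(s["tool_pos"],F()-f0,s["time_s"],s["grip_width"])
wait(.2);print(F()-f0,sense()["tool_pos"]); np.save("f0.npy",f0)
E
```

```text
mallet [ 0.6939 -0.1906  0.218 ]
cup [0.7704 0.0417 0.09  ]
carving [0.5462 0.3563 0.12  ]
gouge [ 0.4068 -0.1063  0.02  ]
[ 0.2194  0.3985 -0.7849  1.5995  0.2917  1.2652 -0.5138]
f0 [-0.3505 -0.407   0.9951] 6.7167
True
[0.5821 0.158  0.0665] [1.2064 0.5972 4.2213] 10.0167 0.0003548192679318142
[-0.3552  0.505   4.6828] [0.582  0.158  0.0664]
```

```bash
python3 - <<'E'
from h import *
np.set_printoptions(precision=4,suppress=True)
f0=np.load("f0.npy");p=np.array(sense()["tool_pos"])
for i in range(6):
    t0=sense()["time_s"]
    p=p-[0,0,.0003];move_linear(p,v=.005);f=F()-f0;print(p[2],sense()["tool_pos"][2],f,sense()["time_s"]-t0)
    if f[2]>11:break
E
```

```text
0.06613884204425538 0.06646483407584879 [-0.819   0.0442  4.8844] 0.3000000000000007
0.06583884204425539 0.06644469236522815 [-2.7941 -0.6742  6.19  ] 0.25
0.06553884204425539 0.06643191985895192 [-2.0831 -1.1886  9.682 ] 0.25
0.0652388420442554 0.06640729128677342 [-3.5527 -1.0534 11.8624] 0.25
```

```bash
python3 - <<'E'
from h import *
import cv2
np.set_printoptions(precision=3,suppress=True)
f0=np.load("f0.npy");p=np.array(sense()["tool_pos"]);p[2]=.06524
d=W(0,-1,0)-W(0,0,0);d/=np.linalg.norm(d);step=.004
for i in range(15):
    p=p+d*step;move_linear(p,v=.03);f=F()-f0
    if f[2]>20: print("high",f);break
    p[2]-=np.clip((12-f[2])*.00007,-.0003,.0003)
    print(i,f,sense()["tool_pos"],round(p[2],4))
move_linear(p+[0,0,.06],v=.1);print(sense()["time_s"])
c=camera("top")["image"][125:265,215:390,::-1];cv2.imwrite("pics/t1.png",cv2.resize(c,None,fx=4.5,fy=4.5,interpolation=cv2.INTER_CUBIC))
E
```

```text
0 [-1.523  1.339  8.28 ] [0.583 0.156 0.066] 0.065
1 [-0.517  4.001  7.691] [0.584 0.153 0.066] 0.0647
2 [-1.812  4.017  8.396] [0.585 0.149 0.066] 0.0644
3 [-0.724  4.108  9.566] [0.585 0.145 0.066] 0.0643
4 [-0.177  4.173 10.469] [0.586 0.142 0.066] 0.0641
5 [-0.461  4.458 11.221] [0.586 0.138 0.066] 0.0641
6 [-0.507  4.131 10.858] [0.587 0.134 0.066] 0.064
7 [-0.293  5.546 11.865] [0.587 0.13  0.066] 0.064
8 [ 0.401  5.21  11.503] [0.588 0.126 0.066] 0.064
9 [-0.393  4.92  11.395] [0.588 0.122 0.066] 0.0639
10 [-0.339  4.726 11.931] [0.589 0.118 0.066] 0.0639
11 [-0.015  4.659 12.353] [0.589 0.114 0.066] 0.0639
12 [-0.8    4.614 11.453] [0.589 0.11  0.066] 0.0639
13 [-0.517  5.333 12.322] [0.59  0.106 0.066] 0.0639
14 [ 0.252  5.62  12.153] [0.59  0.102 0.066] 0.0639
16.2667
```

View pics/t1.png

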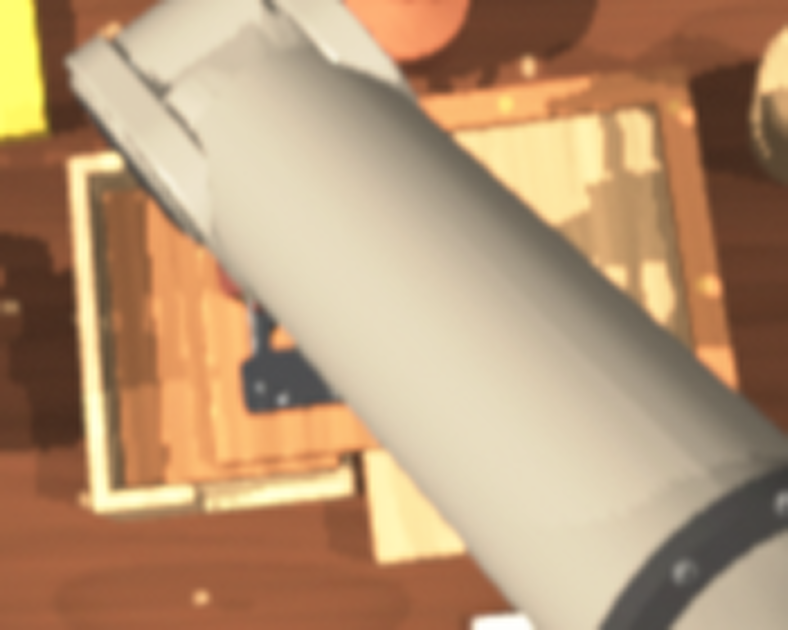

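The arm covers most of the blank. Its rear (−x,+y) corner appears near crop (213,467), so it moved, but I'll check in the side view.

```bash
python3 - <<'E'
from h import *
c=camera("side")["image"][135:275,260:400,::-1];cv2.imwrite("pics/s1.png",cv2.resize(c,None,fx=4.2,fy=4.2,interpolation=cv2.INTER_CUBIC))
E
```

```text
(no output)
```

View pics/s1.png

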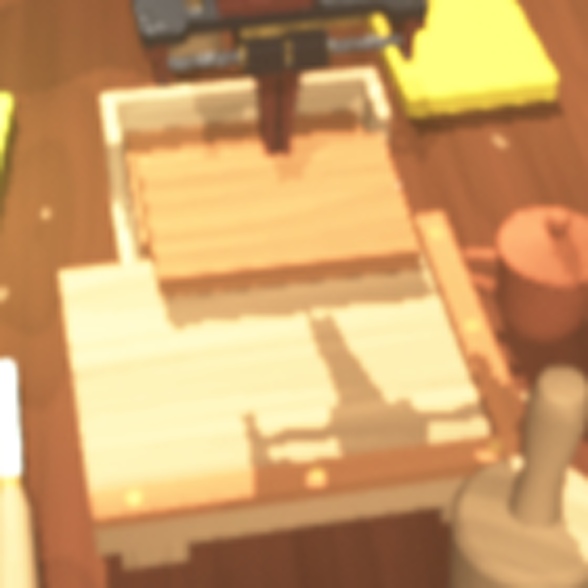

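The blank is flat and has moved onto the board. Its face corners in this crop are (420,247), (162,280), (130,152) and (385,128), which I'll use to fit its pose.

```bash
python3 - <<'E'
from h import *
np.set_printoptions(precision=4,suppress=True)
S=camera("side");s=lambda U:unc(U,4.2,(260,135));t=lambda U:unc(U,4.5,(215,125))
k=[[90,-62.5,66],[-90,-62.5,66],[-90,62.5,66],[90,62.5,66]]
p,r=fit([(S,k,s([[420,247],[162,280],[130,152],[385,128]]))],[.59,.1,.07]);print(p,r.round(1).tolist())
T=camera("top");print(unc([213,467],4.5,(215,125)),proj(T,toW(p,np.array([k[2]])/1e3)))
b,r=fit([(S,[[-135,-110,56],[-135,110,44],[135,110,56],[115,110,56]],s([[100,522],[58,270],[447,212],[418,215]]))],B);print(b,r.round(1).tolist())
c,s_=np.cos(B[2]),np.sin(B[2]);d=p[:2]-B[:2];print("board fr",(c*d[0]+s_*d[1])*1e3,(-s_*d[0]+c*d[1])*1e3,p[2]-B[2])
E
```

```text
[0.5921 0.1082 0.0905] [[0.6, -0.3], [-0.7, -0.9], [1.6, 1.1], [-1.2, 0.5]]
[261.9444 228.3889] [[261.1732 227.1236]]
[ 0.5886 -0.0267  0.1074] [[-0.1, -0.5], [1.2, 0.8], [-0.5, 0.0], [-0.2, 0.2]]
board fr 21.710544712273727 134.22317166899117 -0.01051379008019765
```

```bash
python3 - <<'E'
from h import *
np.set_printoptions(precision=3,suppress=True)
ori=np.array(sense()["ee_rot"]); o=min((down(B[2]),down(B[2]+np.pi)),key=lambda r:(Ro.from_rotvec(r).inv()*Ro.from_rotvec(ori)).magnitude())
def L(n): s=sense();d=np.array(s["tool_pos"])[:2]-B[:2];c,q=np.cos(B[2]),np.sin(B[2]);print(n,[c*d[0]+q*d[1],-q*d[0]+c*d[1],s["tool_pos"][2]],F()-f0,round(s["time_s"],2),s["grip_width"])
f0=0
move_linear(W(18,214,125),o,v=.12);release();move_linear(W(18,214,75),v=.1)
wait(.2);f0=F()
print(move_linear(W(18,214,53),v=.03,f_stop=5));L("down")
print(move_linear(W(18,190,53),v=.008,f_stop=3));L("touch")
np.save("f0.npy",f0)
E
```

```text
False
down [np.float64(0.018121896275259647), np.float64(0.21411402375514163), np.float64(0.053127754118943694)] [-0.627 -0.89   0.111] 20.47 0.08778996433230705
False
touch [np.float64(0.018005908769924608), np.float64(0.1900384812860371), np.float64(0.05300021323323337)] [1.032 0.903 2.115] 23.62 0.0877344684141491
```

```bash
cat >> h.py <<'E'
def L(n,f0):
    s=sense();d=np.array(s["tool_pos"])[:2]-B[:2];c,q=np.cos(B[2]),np.sin(B[2]);f=F()-f0
    print(n,np.round([1e3*(c*d[0]+q*d[1]),1e3*(-q*d[0]+c*d[1]),1e3*s["tool_pos"][2]],1),"Fb",np.round([c*f[0]+q*f[1],-q*f[0]+c*f[1],f[2]],1),round(s["time_s"],2))
E
python3 - <<'E'
from h import *
f0=np.load("f0.npy")
for y in(170,150,130,110,90,75,62,54):
    st=move_linear(W(18,y,53),v=.03,f_stop=8);L(st,f0)
    if st:break
c=camera("side")["image"][135:275,260:400,::-1];cv2.imwrite("pics/s2.png",cv2.resize(c,None,fx=4.2,fy=4.2,interpolation=cv2.INTER_CUBIC))
E
```

```text
False [ 18.  169.7  53. ] Fb [-0.3 -1.6  0.4] 24.43
False [ 18.1 149.8  53.1] Fb [0.3 0.2 0.5] 25.25
False [ 18.  129.7  53. ] Fb [ 0.5 -0.3  0.5] 26.07
False [ 17.8 109.5  52.8] Fb [-0.3 -0.6  0.6] 26.88
False [18.  89.7 53. ] Fb [-0.8 -0.7 -0.3] 27.7
False [17.9 74.4 52.9] Fb [-0.3 -1.1  1.3] 28.35
False [18.  61.4 53. ] Fb [-0.2 -1.  -0.8] 28.93
False [18.  53.4 52.9] Fb [-0.3 -0.6  0.7] 29.35
```

View pics/s2.png

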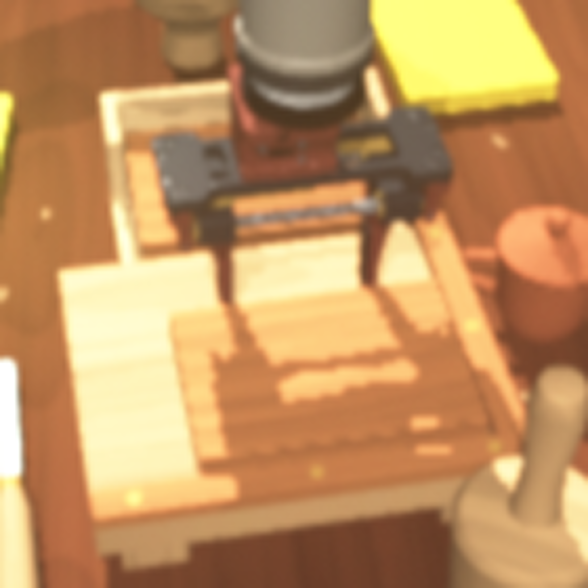

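The blank lies fully on the board, square to it. Its front edge runs along crop (205,468)–(490,430), just short of the end fence, with a gap left to the side fence. Next I'll touch the end fence, then push toward the side fence.

```bash
python3 - <<'E'
from h import *
f0=np.load("f0.npy")
print(move_linear(W(18,40,53),v=.006,f_stop=4));L("end",f0)
move_linear(W(18,64,53),v=.08);move_linear(W(18,64,130),v=.15)
p=W(-97,-23,130);o,q=best(p,B[2]+np.pi/2);print(np.round(q,2));reach(p,o)
move_linear(W(-97,-23,75),v=.1);wait(.2);f0=F();np.save("f0.npy",f0)
print(move_linear(W(-97,-23,56),v=.04,f_stop=5));L("down",f0)
print(move_linear(W(-86,-23,56),v=.015,f_stop=5));L("a",f0)
print(move_linear(W(-68,-23,56),v=.006,f_stop=6));L("side",f0)
E
```

```text
True
end [17.5 47.7 52.6] Fb [-0.2 -1.1  0.4] 30.68
[ 0.33  0.33 -0.4   2.05  0.17  0.8  -1.64]
False
down [-97.1 -22.9  55.8] Fb [-0.5 -0.2  1.8] 34.33
False
a [-86.1 -23.   56. ] Fb [-0.7  1.  -0.3] 35.22
True
side [-77.3 -22.9  55.4] Fb [-0.4 -0.3  0.5] 36.93
```

```bash
python3 - <<'E'
from h import *
f0=np.load("f0.npy")
x=-77.3
for i in range(9):
    x+=.4;move_linear(W(x,-23,56),v=.006);L(round(x,1),f0)
    f=F()-f0
    if abs(f[0])>7:break
E
```

```text
-76.9 [-76.8 -23.   56. ] Fb [ 0.7  0.4 -0.2] 37.38
-76.5 [-76.8 -23.   55.9] Fb [-0.4  0.   0.7] 37.63
-76.1 [-76.8 -23.   55.8] Fb [-3.1  0.4  1.9] 37.88
-75.7 [-76.7 -23.   55.8] Fb [-5.3  0.5  4.2] 38.13
-75.3 [-76.7 -23.   55.7] Fb [-6.2  1.3  4.3] 38.38
-74.9 [-76.7 -23.1  55.6] Fb [-6.1  0.   4. ] 38.63
-74.5 [-76.7 -23.   55.5] Fb [-8.4  0.9  5.8] 38.88
```

The blank is firm against the side fence: the tool stopped at −76.7 while the force rose to 8 N. Now I'll push home on the end fence.

```bash
python3 - <<'E'
from h import *
move_linear(W(-95,-23,56),v=.08);move_linear(W(-95,-23,130),v=.15)
p=W(22,62,130);o,q=best(p,B[2]);reach(p,o)
move_linear(W(22,62,75),v=.1);wait(.2);f0=F()
print(move_linear(W(22,62,53),v=.04,f_stop=5));L("down",f0)
move_linear(W(22,50,53),v=.015,f_stop=5);L("a",f0)
y=50
for i in range(14):
    y-=.5;move_linear(W(22,y,53),v=.006);L(round(y,1),f0);f=F()-f0
    if f[1]>6.5:break
move_linear(W(22,64,53),v=.08);move_linear(W(22,64,130),v=.15)
move_linear(W(-40,180,330),v=.25);L("clear",f0)
c=camera("top")["image"][135:255,225:390,::-1];cv2.imwrite("pics/t3.png",cv2.resize(c,None,fx=4.8,fy=4.8,interpolation=cv2.INTER_CUBIC))
c=camera("side")["image"][135:275,260:400,::-1];cv2.imwrite("pics/s3.png",cv2.resize(c,None,fx=4.2,fy=4.2,interpolation=cv2.INTER_CUBIC))
E
```

```text
False
down [22.  61.9 52.9] Fb [0.4 0.8 1.3] 42.69
a [22.  50.1 53. ] Fb [-0.2  0.7  0.1] 43.64
49.5 [22.  49.6 53. ] Fb [-1.2  0.7 -0.2] 43.89
49.0 [22.  48.9 53. ] Fb [-0.5 -0.3  1.3] 44.14
48.5 [22.  48.5 53. ] Fb [-0.1  0.4  0.1] 44.39
48.0 [22.  47.9 53. ] Fb [-0.5  0.4  0. ] 44.64
47.5 [22.  47.6 53. ] Fb [0.2 0.9 0.2] 44.89
47.0 [22.  47.6 53. ] Fb [-0.5  2.8  1.8] 45.14
46.5 [22.  47.5 53. ] Fb [-0.9  5.4  2.3] 45.39
46.0 [22.  47.5 53. ] Fb [-0.9  6.3  2.8] 45.64
45.5 [21.9 47.4 53. ] Fb [-1.6  6.8  3. ] 45.89
clear [-40.5 179.6 329.1] Fb [-0.5  0.3 -0.9] 48.05
```

View pics/s3.png

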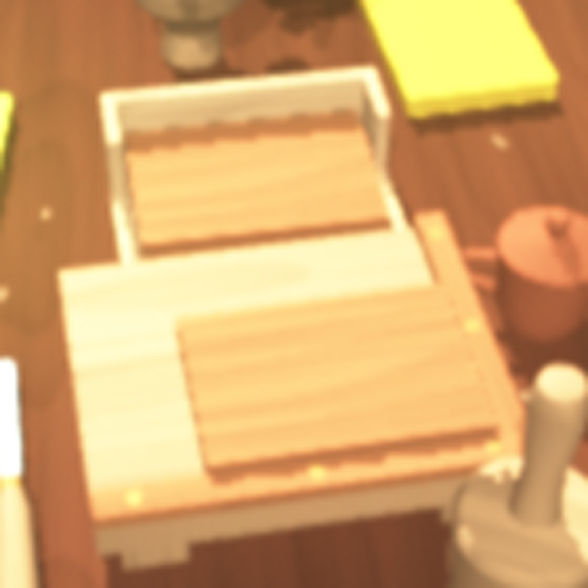

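View pics/t3.png

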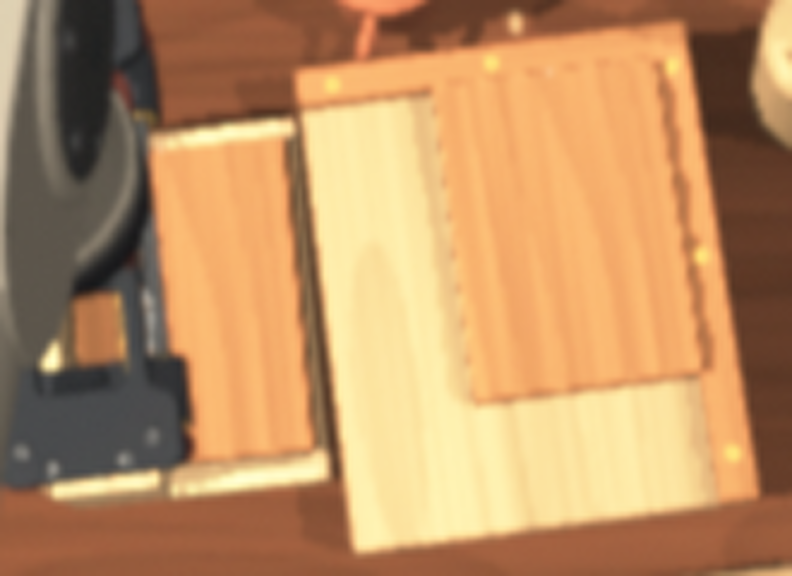

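The blank looks seated. Its face corners are at (660,62), (705,372), (478,403) and (435,85). The dark strip at the end fence looks like the shadow of the proud blank on the fence. The middle blank's front edge is unmoved at (288,137)–(315,452). I'll check the numbers.

```bash
python3 - <<'E'
from h import *
T=camera("top");S=camera("side");t=lambda U:unc(U,4.8,(225,135));s=lambda U:unc(U,4.2,(260,135))
k=[[90,-62.5,64],[-90,-62.5,64],[-90,62.5,64],[90,62.5,64]]
for n,o,b in(("top",(T,k,t([[660,62],[705,372],[478,403],[435,85]])),[.5833,-.0281,.1009]),("side",(S,k,s([[497,430],[208,468],[178,320],[440,288]])),[.5886,-.0267,.1074])):
    p,r=fit([o],[.61,-.05,.1]);d=p[:2]-b[:2];c,q=np.cos(b[2]),np.sin(b[2])
    print(n,p.round(4),r.round(1).tolist(),"board",1e3*(c*d[0]+q*d[1]),1e3*(-q*d[0]+c*d[1]),p[2]-b[2])
E
```

```text
top [ 0.61   -0.0544  0.0945] [[-0.3, -0.7], [0.2, 0.5], [-0.2, -0.0], [0.3, 0.1]] board 23.948493211988925 -28.86799595310067 -0.006379508165602316
side [ 0.6126 -0.054   0.0984] [[0.6, -0.1], [-0.7, 0.5], [-0.7, -0.1], [1.0, -0.6]] board 20.94705080156826 -29.68853014674055 -0.008994598254524297
```

The y and yaw readings are good. The two cameras disagree on x (24 and 21 mm, where it should be 25), so I'll spend 8 s on a confirming gentle push at the side fence.

```bash
python3 - <<'E'
from h import *
p=W(-97,-25,130);o,q=best(p,B[2]+np.pi/2);reach(p,o)
move_linear(W(-97,-25,75),v=.12);wait(.2);f0=F()
print(move_linear(W(-97,-25,56),v=.04,f_stop=5));L("down",f0)
print(move_linear(W(-80,-25,56),v=.02,f_stop=5));L("a",f0)
x=-80
for i in range(16):
    x+=.5;move_linear(W(x,-25,56),v=.006);L(round(x,1),f0);f=F()-f0
    if f[0]<-7:break
move_linear(W(-97,-25,56),v=.08);move_linear(W(-97,-25,160),v=.15);wait(.3);L("clear",f0)
E
```

```text
False
down [-97.1 -25.2  55.9] Fb [-1.8  0.2  0.2] 51.33
False
a [-80.2 -25.   56. ] Fb [0.  0.7 0.2] 52.33
-79.5 [-79.5 -25.   56. ] Fb [-0.1  0.1  0.2] 52.58
-79.0 [-79. -25.  56.] Fb [-0.5  0.1  0. ] 52.83
-78.5 [-78.5 -25.   56. ] Fb [-1.1  0.2  0.1] 53.08
-78.0 [-78. -25.  56.] Fb [ 0.2 -1.  -0.1] 53.33
-77.5 [-77.5 -25.   56. ] Fb [-0.6  0.7 -0.1] 53.58
-77.0 [-77. -25.  56.] Fb [-0.1  0.3  0.4] 53.83
-76.5 [-76.8 -24.9  55.9] Fb [-1.4  0.8  0.2] 54.08
-76.0 [-76.7 -25.   55.8] Fb [-3. -0.  2.] 54.33
-75.5 [-76.7 -24.9  55.8] Fb [-6.2 -0.4  3.3] 54.58
-75.0 [-76.7 -24.9  55.7] Fb [-6.5 -0.2  4.8] 54.83
-74.5 [-76.6 -24.9  55.6] Fb [-8.  -0.   4.7] 55.08
clear [-97.3 -25.1 159.5] Fb [ 0.6  0.6 -0.7] 56.65
```

The force rises at the same place as before (−76.7), so the blank was still tight on the side fence. The arm is clear, so I'm handing in.

```bash
python3 -c "
from rig import *
hand_in();print(sense()['time_s'])"
```

```text
the job is handed in; nothing more can be done
the job is handed in; nothing more can be done
```

I handed the job in at about 57 s on the robot's clock, with the arm clear of everything; no verdict is reported. As far as I can tell, the top blank is seated in the corner of the board.

**What I did:** I drew the blank about 56 mm off the stack with shut fingertips bearing at 8–12 N. Then I pushed it across the board by its rear edge with two open fingertips. I pressed it home at about 8 N on the side fence, about 7 N on the end fence, then about 8 N on the side fence again.

**What the last checks showed:**
- **Side fence:** the force rose at the same tool position both times (−76.7 mm), so the blank was still tight there after the end-fence push.
- **End fence:** the blank came to a firm stop there too. I did not press that fence again after the last side push.
- **Position:** the top camera put the blank at (23.9, −28.9) mm against the seat's (25, −27.5), 0.006 rad off square. That was before the last side push.
- **Disagreement:** the side camera read (20.9, −29.7) mm and 0.009 rad, which is outside the 2 mm tolerance. It used a board fit from only four corners, so I trusted the firm stops at the fences instead. Those stops came 1.7–2.4 mm from where I expected, probably because the fingers are a little thicker than I assumed.
- **Other things:** the middle blank looked unmoved in the pictures by eye; I did not measure it or the lower blank. The mallet and cup looked undisturbed where they showed, and I made no separate check of the carving or gouge.

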